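Read the check standard: shut the fluorometer lid, hold the shutter open at the line

TASK

The check standard (amber rod, orange cap) is already in the well of the bench fluorometer. Close the sample lid fully, and only then pull the shutter slide out by its blue handle, against its spring, until the blade's yellow front edge is on the red line, and keep it there for the reading: finish while your fingers still hold it at the line. Leave the standard in its well and the things standing beside the instrument where they are.

Things in the scene. Friction and masses are not known exactly. Their poses are not given: they have to be found in the camera images.
- fluorometer: White bench fluorometer, fixed, 280 x 300 mm. Origin: centre of its footprint on the worktop; +x runs from its front to its back, +y to the left, z up. Front deck: x -140 to -20 mm, top z 60. Sample block: front face x -20, top z 105, centre y +60, 115 wide. Right half: keypad top z 76, display head at x 75 to 135, y -140 to -10, up to z 150 mm.
- lid (a joint): Black sample lid, rad: 0 fully shut, 1.57 upright, stop 1.9; starts at 1.15 to 1.75. Stiff hinge (0.07 N m): it stays where left. Turns about the fluorometer's y axis at lid_hinge, far edge. A hollow hood: shut, it reaches 73 mm from the hinge to the front (plus a grey lip, 8 mm), is 72 mm wide, and its outer face lies 22 mm above the hinge axis.
- lid_hinge (a point): Middle of the lid's hinge axis, fixed on the fluorometer at x = +68, y = +60, z = 106 mm of its frame.
- lid_front (a point): Middle of the lid's front edge on its outer face, 73 mm from the hinge axis along the lid and 22 mm out from the plane through it; moves with the lid. Its axes are those of the fluorometer when the lid is shut.
- shutter (a joint): Travel of the shutter slide in m: 0 = home (sprung shut), grows as it is pulled out towards the front (the fluorometer's -x); stop at 0.055. Pulled to the red line it reads 0.035. A spring of 100 N/m pulls it home: about 3 N at home, 6.5 N at the line. Let go, it flies back home.
- pull (a point): Blue upright finger pull on the front end of the steel shutter blade: 12 mm thick (fluorometer x), 26 wide (y), 35 tall; this point is its centre. Stands from z 65 to 100 mm; at home its centre is at the fluorometer's x -64, y +60, 44 mm in front of the block's face. Finger room on every side; two guide strips, 6 mm high, flank the blade on the deck.
- blade_front (a point): Middle of the upper front edge (yellow tip) of the 30 mm wide metal blade, 16 mm in front of the middle of the pull; axes as the fluorometer.
- red_line (a point): Middle of the red line across the dark slide bed on the front deck, 4 mm by 82 mm, square to the slide; 35 mm in front of the blade's front edge at home; axes as the fluorometer.
- standard: Solid check standard, amber glass rod 12 mm across with an orange cap, 75 mm long, standing in the 15 mm wide well under the lid, its cap 10 mm above the block. Origin: middle of its foot (at x = +30, y = +60, z = 40 mm of the fluorometer).
- tube_rack: White rack 75 x 150 mm with purple-capped tubes, 88 mm high, loose, left of the instrument. Origin under its centre. To be left alone.
- wash_bottle: Ivory squeeze bottle with spout, 58 mm across, 172 mm high, loose, right of the instrument. Origin under its centre. To be left alone.
- timer: Small white bench timer 55 x 75 x 20 mm, loose, right of the instrument near its front. Origin under its centre. To be left alone.
- sample_jar: Small jar with a blue cap, 48 mm across, 55 mm high, loose, left of the instrument near its front. Origin under its centre. To be left alone.

How it is judged:
By the outcome, as a careful person would: the job done as asked, in the order asked, and still so for the second after the job is handed in, while the arm keeps its last pose, push and grip.
It also fails if it takes over 50 s, if anything falls off the work surface, if the arm or the gripper's body presses on something with over 40 N, if the wrist force passes 120 N, or if a joint passes its speed limit or range.

ROBOT

A 7-joint arm with a two-finger parallel gripper is mounted at the origin on the work surface. World frame = base frame: x ahead of the robot, y to its left, z up, the work surface at z = 0. Lengths are in m, angles in rad, forces in N, time in s.
With the tool pointing down it reaches from about 0.35 to 0.9 m from the base axis. Payload 8.1 kg.
Tool frame: the origin (TCP) lies midway between the tips of the shut fingers; the grasp point (between the pads) lies 19 mm behind it; z points along the fingers, y is the line along which they close (so a half turn about z gives the same grasp; the last joint's range is limited). The gripper opens to 92 mm and grips with 3 to 60 N. Pads are 19 mm wide; open, the fingers measure 130 mm over their backs; the gripper's body (75 mm by 190 mm) begins 47 mm behind the grasp point.
Start: joints at [-1.203, 0.434, 0.025, 1.573, -0.012, 1.134, -0.075], TCP at [0.284, 0.557, 0.227] pointing down, gripper open.
Joint ranges: [-2.62, 2.62], [-0.44, 2.09], [-1.27, 1.32], [0.08, 2.57], [-1.32, 4.46], [0.12, 2], [-2.74, 2.74]. Speed limits (rad/s): [2.22, 2.22, 3.01, 3.01, 3.14, 3.14, 3.14].

INTERFACE

Orientations are given as a rotation vector (axis times angle).
In Python, from cell import arm gives the robot as it stands.
- The arm moves only by the tool carry_out, never from a script. Its arguments are lists of equal length, an entry for each row: "claw": the finger opening in cm, from 0 to 9.18; "delta_pos": the shift along the tool's x, y, z in cm, a list of three; "angular": the turn, a rotation vector about the tool's x, y, z in rad, a list of three. In form: {"claw": [claw, ...], "delta_pos": [[dx, dy, dz], ...], "angular": [[ax, ay, az], ...]}. A call has 1 to 20 rows; each row shifts and turns the commanded pose from where the row before left it, along the tool's axes as they then stand; what a row does not reach is not made up. A row lasts 1/10 s, in which the tool goes at most 50 mm and 8.59 degrees, less where a joint would pass 70% of its speed; a pose out of reach is approached as far as the arm can. A call with a gripper value outside its range is refused whole. The fingers move at their own pace and stop on an object; "force" is the grip in N (left out, the last holds). Time passes only in rows, so rows that do not move let the fingers close. It gives the time, the measured TCP pose, the force, the opening and the grip force at its end, in the units of the state.
- arm.observe(): the state, without advancing time (a new reading comes with each control period).
- arm.get_image(name): name is "scene" or "side" or "wrist"; returns a dict with "frame" (384x512x3 uint8, red, green, blue), "mtx" (3x3 intrinsics, pixels), "dist" ([k1, k2, p1, p2, k3] as OpenCV has them; the pictures are not rectified), "T" (4x4, takes a point from camera to world coordinates). Camera axes: x right, y down, z forward; pixel columns grow to the right and rows downward; lengths in m; the calibration is good to about 2 mm. A picture is of the moment at which its call begins. There is no depth.
- arm.sign_off(): hands the job in; it is judged then, once.
Trained networks look in a picture, given as the dict that the camera call returned (one of the last four; its "shot" number tells which), for a name from the list of things; names that differ only in an ending like _2 or _b are one class to them, and where a whole thing is asked for, a point or a joint stands for the part that bears it (a point fixed in the world has none). Each returns a list of dicts, best first, with "conf" (0 to 1); they miss things now and then, are a little off and sometimes report something else, mostly with a low value. They report only what shows in the picture. A call takes as long as a camera call.
- arm.look_for(label, picture): "centre" ([column, row] as shares, 0 to 1, of the picture: columns of its width, rows of its height, amid what is visible of it).
- arm.trace(label, picture): "region" (384x512 bool, what is visible of it) and "centre" ([column, row] as shares, 0 to 1, of the picture: columns of its width, rows of its height, amid what is visible of it).
- arm.place_of(label, picture): "centre" ([column, row] as shares, 0 to 1, of the picture: columns of its width, rows of its height: a listed point, or the origin of a listed thing).
The state is a dict: "clock": time; "joints": joint angles; "dq": joint speeds; "joint_efforts": joint torques, N m; "position": TCP position; "ee_rot": TCP orientation; "force": force on the tool from outside, world axes, zero at the start; "ft_torque": the same for the moment, N m; "width": opening from 0.0 (shut) to 1.0 (fully open); "gripper_force": force on a finger pad.
Only numpy, scipy, OpenCV 4.12 (cv2) and the standard library are available. Lean on these libraries where they do the work, as an engineer would, in place of code of your own. Each camera call takes 0.05 s, during which the arm holds its last target. There are 200 camera calls.

## Working session

There is one attempt and no reset: what is moved stays moved. The work goes in short steps, Python scripts to look and compute and a tool call to move; the robot and the scene stay as the last step left them, time stands still between calls to the robot, and variables do not carry over. Pictures are saved under pics/ and viewed, at most 10 in all, crops included, and the job is handed in when it is done.

Besides the shell and the picture viewer there is one more tool, called after "Call:" as name(argument=value, ...) on one line, values as JSON. carry_out: Moves the arm, as the interface text tells. Its arguments: {"type":"object","properties":{"claw":{"type":"array","items":{"type":"number"}},"delta_pos":{"type":"array","items":{"type":"array","items":{"type":"number"}}},"angular":{"type":"array","items":{"type":"array","items":{"type":"number"}}},"force":{"type":"number"}},"required":["claw","delta_pos","angular"]}

```bash
mkdir -p pics; ls
cat > h.py <<'E'
import numpy as np, cv2
from scipy.spatial.transform import Rotation as R
from scipy.optimize import least_squares
from cell import arm
def proj(P,p):
    T=np.linalg.inv(p["T"]); 
    c=(T[:3,:3]@np.atleast_2d(P).T).T+T[:3,3]
    return cv2.projectPoints(c,np.zeros(3),np.zeros(3),np.array(p["mtx"]),np.array(p["dist"],float))[0].reshape(-1,2)
def save(p,n): cv2.imwrite("pics/"+n+".png",cv2.cvtColor(p["frame"],cv2.COLOR_RGB2BGR))
E
python3 - <<'E'
from h import *
ps={n:arm.get_image(n) for n in("scene","side","wrist")}
s=arm.observe();print(s)
im=np.hstack([ps["scene"]["frame"],ps["side"]["frame"]])
for n,p in ps.items():
    print(n,np.round(p["T"],3).tolist(),np.round(p["mtx"],0).tolist())
    save(p,n+"0")
    for l in("fluorometer","lid_hinge","lid_front","pull","blade_front","red_line","standard","tube_rack","wash_bottle","timer","sample_jar"):
        r=arm.place_of(l,p)
        print(n,l,[(np.round(np.array(a["centre"])*[512,384],1).tolist(),round(a["conf"],2)) for a in r[:2]])
E
```

```text
pics
{'clock': 0.15, 'joints': array([-1.20260481,  0.43505088,  0.02496384,  1.5738513 , -0.01161429,
        1.13399007, -0.07508551]), 'dq': array([ 1.69214103e-03, -1.32866945e-03,  6.91445000e-05, -3.37804040e-03,
       -9.22193543e-04,  1.59763328e-03,  1.07886523e-03]), 'joint_efforts': array([ 2.50193567e-03, -6.68260860e+01,  9.86257978e-01, -3.14692068e+01,
       -6.04758016e-02,  3.93213693e-02,  1.15065386e-04]), 'position': array([0.28335895, 0.55666269, 0.22614684]), 'ee_rot': array([-7.32741419e-01, -3.05475804e+00,  1.79080996e-03]), 'force': array([-0.58181758, -0.78068869, -0.26584471]), 'ft_torque': array([ 0.06603248, -0.0333105 ,  0.07648448]), 'gripper_force': 0.0, 'width': 1.0015727418003324}
scene [[-0.04, 0.59, -0.806, 1.398], [0.999, 0.031, -0.028, 0.035], [0.009, -0.807, -0.591, 0.702], [0.0, 0.0, 0.0, 1.0]] [[386.0, 0.0, 253.0], [0.0, 386.0, 189.0], [0.0, 0.0, 1.0]]
scene fluorometer [([213.5, 214.8], 0.87)]
scene lid_hinge [([236.8, 196.1], 0.81)]
scene lid_front [([234.9, 175.6], 0.57)]
scene pull []
scene blade_front [([233.6, 198.0], 0.23)]
scene red
[... 591 characters left out ...]
.81)]
side red_line [([212.4, 239.2], 0.9)]
side standard [([223.8, 233.5], 0.72)]
side tube_rack [([232.8, 206.5], 0.57)]
side wash_bottle [([349.9, 320.6], 0.92), ([269.1, 262.1], 0.27)]
side timer [([291.5, 357.7], 0.7), ([231.7, 222.8], 0.69)]
side sample_jar [([349.5, 320.1], 0.58), ([210.9, 242.5], 0.21)]
wrist [[0.454, 0.862, 0.227, 0.223], [0.891, -0.438, -0.117, 0.588], [-0.002, 0.255, -0.967, 0.385], [0.0, 0.0, 0.0, 1.0]] [[274.0, 0.0, 253.0], [0.0, 274.0, 193.0], [0.0, 0.0, 1.0]]
wrist fluorometer []
wrist lid_hinge []
wrist lid_front []
wrist pull []
wrist blade_front []
wrist red_line []
wrist standard []
wrist tube_rack []
wrist wash_bottle []
wrist timer []
wrist sample_jar []
```

```bash
cat > fit.py <<'E'
# joint fit of fluorometer pose x,y,yaw and lid angle from named points
from h import *
def model(v):
    x,y,w,t=v[:4]; M=np.array([[np.cos(w),-np.sin(w),0],[np.sin(w),np.cos(w),0],[0,0,1]])
    hin=np.array([.068,.06,.106]); c,s=np.cos(t),np.sin(t)
    # lid at t: vector (-73,+22) rotated up about y
    lf=hin+np.array([-.073*c+.022*s,0,.073*s+.022*c])
    f=dict(fluorometer=[0,0,0],lid_hinge=hin,lid_front=lf,pull=[-.064,.06,.0825],blade_front=[-.080,.06,.066],red_line=[-.115,.06,.061],standard=[.03,.06,.04])
    return {k:M@np.array(a)+[x,y,0] for k,a in f.items()}
E
python3 - <<'E'
from fit import *
ps={n:arm.get_image(n) for n in("scene","side")}
obs=[]
for n,p in ps.items():
    for l in("fluorometer","lid_hinge","lid_front","pull","blade_front","red_line"):
        for a in arm.place_of(l,p)[:1]:
            if a["conf"]>.4: obs.append((n,l,np.array(a["centre"])*[512,384]))
def res(v):
    m=model(v); return np.concatenate([proj(m[l],ps[n])[0]-u for n,l,u in obs])
for y0 in(0,1.5,3,-1.5):
    r=least_squares(res,[.6,0,y0,1.4],loss="soft_l1",f_scale=2); print(y0,r.cost,r.x)
    for (n,l,u),e in zip(obs,res(r.x).reshape(-1,2)): print(n,l,u.round(),e.round(1))
E
```

```text
0 174.98673265100004 [ 0.57153703 -0.0994341   0.07382025  1.28363868]
scene fluorometer [215. 214.] [0.2 1.3]
scene lid_hinge [237. 196.] [-1.3  4.6]
scene lid_front [235. 175.] [0.2 0.9]
scene pull [236. 198.] [  0.4 -19.6]
scene red_line [213. 213.] [ 23.7 -38.7]
side fluorometer [269. 262.] [ 1.2 -0.1]
side lid_hinge [282. 197.] [0.1 3.5]
side lid_front [286. 174.] [-1.2 -3.5]
side pull [233. 224.] [-1.5  2.6]
side blade_front [224. 236.] [ 0.5 -0.8]
side red_line [209. 241.] [1.2 1.1]
1.5 174.98673265091003 [ 0.57153705 -0.0994341   0.07382039  1.28363794]
scene fluorometer [215. 214.] [0.2 1.3]
scene lid_hinge [237. 196.] [-1.3  4.6]
scene lid_front [235. 175.] [0.2 0.9]
scene pull [236. 198.] [  0.4 -19.6]
scene red_line [213. 213.] [ 23.7 -38.7]
side fluorometer [269. 262.] [ 1.2 -0.1]
side lid_hinge [282. 197.] [0.1 3.5]
side lid_front [286. 174.] [-1.2 -3.5]
side pull [233. 224.] [-1.5  2.6]
side blade_front [224. 236.] [ 0.5 -0.8]
side red_line [209. 241.] [1.2 1.1]
3 174.98673265091813 [ 0.57153704 -0.0994341   0.07382029  1.28363845]
scene fluorometer [215. 214.] [0.2 1.
[... 184 characters left out ...]
2.] [ 1.2 -0.1]
side lid_hinge [282. 197.] [0.1 3.5]
side lid_front [286. 174.] [-1.2 -3.5]
side pull [233. 224.] [-1.5  2.6]
side blade_front [224. 236.] [ 0.5 -0.8]
side red_line [209. 241.] [1.2 1.1]
-1.5 174.98673265100527 [ 0.57153703 -0.0994341   0.07382025  1.28363868]
scene fluorometer [215. 214.] [0.2 1.3]
scene lid_hinge [237. 196.] [-1.3  4.6]
scene lid_front [235. 175.] [0.2 0.9]
scene pull [236. 198.] [  0.4 -19.6]
scene red_line [213. 213.] [ 23.7 -38.7]
side fluorometer [269. 262.] [ 1.2 -0.1]
side lid_hinge [282. 197.] [0.1 3.5]
side lid_front [286. 174.] [-1.2 -3.5]
side pull [233. 224.] [-1.5  2.6]
side blade_front [224. 236.] [ 0.5 -0.8]
side red_line [209. 241.] [1.2 1.1]
```

View pics/scene0.png

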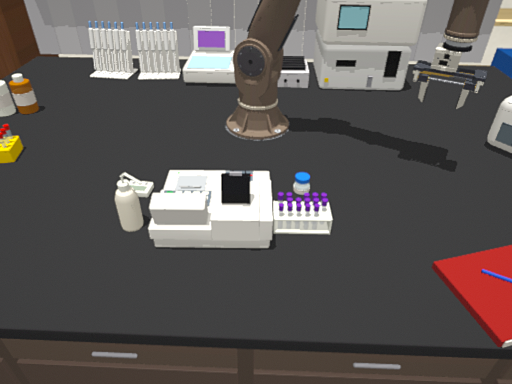

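View pics/side0.png

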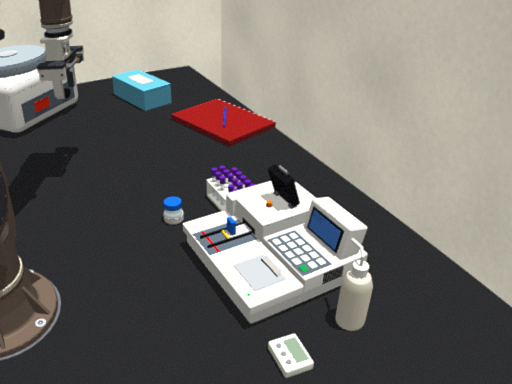

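The scene view, taken from behind, shows the lid at (236,187) and the instrument with its back to the camera. The side view shows the open lid at (283,185), the cap at (269,203), the blue pull at (232,226) and the red line at (209,242). The fit agrees with both pictures; only the points hidden in the scene view are off. Next I go in closer with the wrist camera.

Call:
carry_out(claw=[0,0,0,0,0,0,0,0,0,0,0,0,0,0,0,0,0,0,0,0], delta_pos=[[0,0,0],[0,0,0],[0,0,0],[0,0,0],[0,0,0],[-0.82,-4.05,-0.16],[-0.82,-4.05,-0.16],[-0.82,-4.05,-0.16],[-0.82,-4.05,-0.16],[-0.82,-4.05,-0.16],[-0.82,-4.05,-0.16],[-0.82,-4.05,-0.16],[-0.82,-4.05,-0.16],[-0.82,-4.05,-0.16],[-0.82,-4.05,-0.16],[-0.82,-4.05,-0.16],[-0.82,-4.05,-0.16],[-0.82,-4.05,-0.16],[-0.82,-4.05,-0.16],[-0.82,-4.05,-0.16]], angular=[[0,0,-0.109],[0,0,-0.109],[0,0,-0.109],[0,0,-0.109],[0,0,-0.109],[0,0,0],[0,0,0],[0,0,0],[0,0,0],[0,0,0],[0,0,0],[0,0,0],[0,0,0],[0,0,0],[0,0,0],[0,0,0],[0,0,0],[0,0,0],[0,0,0],[0,0,0]], force=20)

```text
clock: 4.5
position: [0.4514, -0.0414, 0.2511]
ee_rot: [-0.117, 3.139, 0.0]
force: [0.5, 0.8, -0.0]
width: 0.007
gripper_force: 0.0
```

```bash
cat >> fit.py <<'E'
HID={("scene",l) for l in("pull","blade_front","red_line","standard")}
def measure(cams,lid0=1.28,skip=()):
    ps={n:arm.get_image(n) for n in cams}; obs=[]
    for n,p in ps.items():
        for l in("fluorometer","lid_hinge","lid_front","pull","blade_front","red_line"):
            if (n,l) in HID or l in skip: continue
            for a in arm.place_of(l,p)[:1]:
                if a["conf"]>.4: obs.append((n,l,np.array(a["centre"])*[512,384]))
    def res(v):
        m=model(v); return np.concatenate([proj(m[l],ps[n])[0]-u for n,l,u in obs])
    r=least_squares(res,[.57,-.1,.07,lid0],loss="soft_l1",f_scale=2); print(r.cost,r.x.round(4))
    for (n,l,u),e in zip(obs,res(r.x).reshape(-1,2)): print(n,l,u.round(),e.round(1))
    # triangulate each seen in >=2 views
    for l in sorted({o[1] for o in obs}):
        q=[(n,u) for n,k,u in obs if k==l]
        if len(q)>1:
            t=least_squares(lambda X:np.concatenate([proj(X,ps[n])[0]-u for n,u in q]),model(r.x)[l],loss="soft_l1",f_scale=2)
            print(l,"tri",t.x.round(4),"model",model(r.x)[l].round(4),round(t.cost,1))
    return r.x,ps
E
python3 - <<'E'
from fit import *
s=arm.observe(); print(s["clock"],s["position"],s["ee_rot"],s["force"],s["width"])
v,ps=measure(("scene","side","wrist")); p=ps["wrist"]
m=model(v)
for l,X in m.items():
    u=proj(X,p)[0]
    if 0<u[0]<512 and 0<u[1]<384: cv2.circle(p["frame"],tuple(int(a) for a in u),2,(0,255,0),-1)
save(p,"w1")
E
```

```text
4.5 [ 0.45143589 -0.04141795  0.25112755] [-1.16517533e-01  3.13852175e+00  2.97788974e-04] [ 0.53522761  0.76513343 -0.01497558] 0.006627786043064117
17.21009984671917 [ 0.571  -0.0966  0.0418  1.2769]
scene fluorometer [216. 215.] [-0.2  1.1]
scene lid_front [236. 174.] [-0.2  1.2]
side fluorometer [269. 262.] [ 0.5 -0.2]
side lid_hinge [283. 197.] [-0.5  3.2]
side lid_front [285. 169.] [-0.5  0.7]
side pull [231. 226.] [-0.8 -0.4]
side blade_front [225. 237.] [-1.  -2.8]
side red_line [208. 240.] [1.9 0.9]
wrist pull [256. 219.] [-0.6 -0.4]
wrist blade_front [253. 201.] [2.4 2.4]
wrist red_line [257. 178.] [-0.8 -1.6]
blade_front tri [ 0.4877 -0.0434  0.0604] model [ 0.4885 -0.04    0.066 ] 0.3
fluorometer tri [ 0.5687 -0.0971  0.0012] model [ 0.571  -0.0966  0.    ] 0.1
lid_front tri [ 0.6364 -0.034   0.1848] model [ 0.6363 -0.0338  0.1822] 0.2
pull tri [ 0.5062 -0.0384  0.08  ] model [ 0.5045 -0.0393  0.0825] 0.1
red_line tri [ 0.4539 -0.0401  0.0632] model [ 0.4536 -0.0415  0.061 ] 1.8
```

View pics/w1.png

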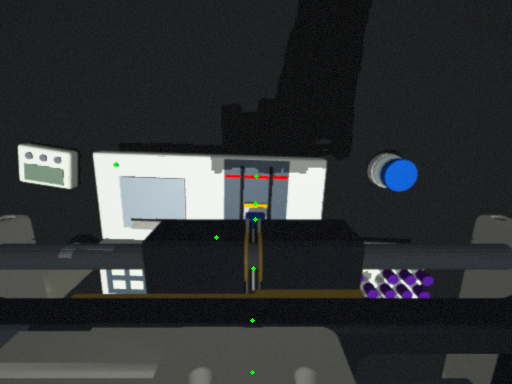

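The wrist picture shows the red line at y≈177, the yellow edge at (255,205) and the pull at (255,217). The shut fingers hide the lid. The instrument yaw is about 0.044 and the triangulated heights match the text. Now I go behind the lid.

Call:
carry_out(claw=[0,0,0,0,0,0,0,0,0,0,0,0,0,0,0,0,0,0,0,0], delta_pos=[[0,0,0],[-2.2,0,0],[-2.2,0,0],[-2.2,0,0],[-2.2,0,0],[-2.2,0,0],[-2.2,0,0],[-2.2,0,0],[-2.2,0,0],[-2.2,0,0],[-2.2,0,0],[0,0,0],[0,0,1.4],[0,0,1.4],[0,0,1.4],[0,0,1.4],[0,0,1.4],[0,0,1.4],[0,0,0],[0,0,0]], angular=[[0,0,0.03],[0,0,0],[0,0,0],[0,0,0],[0,0,0],[0,0,0],[0,0,0],[0,0,0],[0,0,0],[0,0,0],[0,0,0],[0,0,0],[0,0,0],[0,0,0],[0,0,0],[0,0,0],[0,0,0],[0,0,0],[0,0,0],[0,0,0]])

```text
clock: 7.4
position: [0.6709, -0.0301, 0.1665]
ee_rot: [0.069, -3.14, 0.0]
force: [0.2, -0.1, 1.1]
width: 0.008
gripper_force: 0.0
```

Run:
```python
from fit import *
p=arm.get_image("side"); save({"frame":cv2.resize(p["frame"][110:290,170:410],None,fx=3,fy=3)},"s2")
```

```text
(no output)
```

View pics/s2.png

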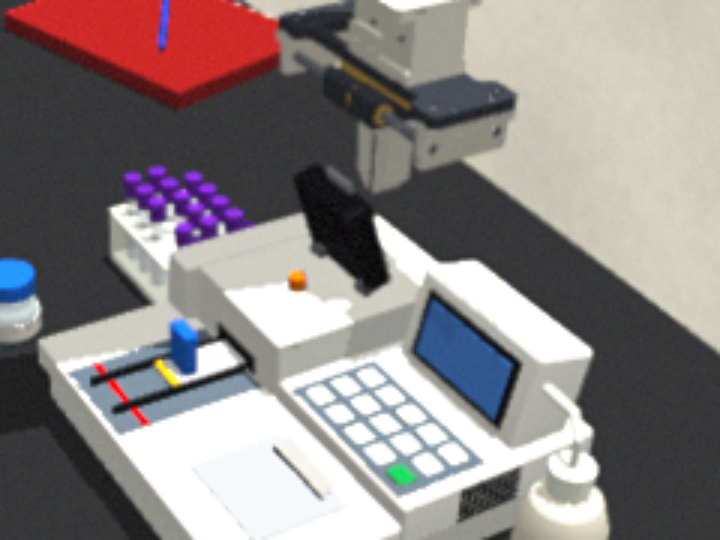

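The shut fingers are behind the lid's outer face and the lid stands at about 1.28 rad. I push along its arc.

Call:
carry_out(claw=[0,0,0,0,0,0,0,0,0,0,0,0,0,0,0,0], delta_pos=[[1.1,0,0],[1.1,0,0],[0.9,0,0],[0.9,0,0],[0.75,0,0.2],[0.75,0,0.2],[0.66,0,0.45],[0.66,0,0.45],[0.53,0,0.6],[0.53,0,0.6],[0.24,0,0.45],[0.24,0,0.45],[0.24,0,0.45],[0,0,0.1],[0,0,0],[0,0,0]], angular=[[0,0,0],[0,0,0],[0,0,0],[0,0,0],[0,0,0],[0,0,0],[0,0,0],[0,0,0],[0,0,0],[0,0,0],[0,0,0],[0,0,0],[0,0,0],[0,0,0],[0,0,0],[0,0,0]])

```text
clock: 9.05
position: [0.5853, -0.0338, 0.1282]
ee_rot: [-0.069, 3.14, 0.001]
force: [-3.7, 0.6, 12.8]
width: 0.005
gripper_force: 6.2
```

Run:
```python
from fit import *
p=arm.get_image("side"); save({"frame":cv2.resize(p["frame"][110:290,170:410],None,fx=3,fy=3)},"s3")
```

```text
(no output)
```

View pics/s3.png

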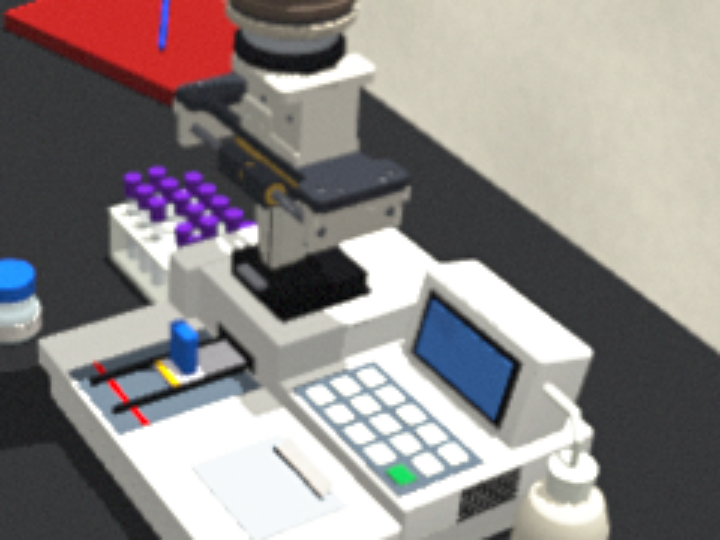

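The lid lies flat. The tip height is 0.128 m, as it should be when shut, and 12.8 N of resistance shows the stop. Next I lift, open the fingers and go above the pull.

Call:
carry_out(claw=[0,0,0,3,5,5,5,5,5,5,5,5], delta_pos=[[0,0,-1.5],[0,0,-2.5],[0,0,-2],[2,0,0],[2,0,0],[2,-0.1,0],[2,-0.1,0],[0,0,1],[0,0,1],[0,0,0],[0,0,0],[0,0,0]], angular=[[0,0,0],[0,0,0],[0,0,0],[0,0,0],[0,0,0],[0,0,0],[0,0,0],[0,0,0],[0,0,0],[0,0,0],[0,0,0],[0,0,0]])

```text
clock: 10.3
position: [0.5058, -0.0393, 0.1672]
ee_rot: [-0.069, 3.141, -0.0]
force: [0.1, 0.7, -0.4]
width: 0.54
gripper_force: 0.0
```

Run:
```python
from fit import *
v,ps=measure(("scene","side","wrist"),0.05); p=ps["wrist"]
# pull top centre & TCP, grasp markers
s=arm.observe(); print(s["position"])
m=model(v)
for X,c in((m["pull"],(0,255,0)),(m["red_line"],(0,255,0)),(m["blade_front"],(255,0,255)),(s["position"],(0,255,255))):
    cv2.circle(p["frame"],tuple(int(a) for a in proj(X,p)[0]),2,c,-1)
save(p,"w4")
```

```text
27.814172795769302 [ 0.572  -0.0965  0.0511 -0.0184]
scene fluorometer [215. 213.] [1.4 2.5]
scene lid_hinge [235. 198.] [1.  2.9]
scene lid_front [238. 177.] [-1.1  0.4]
side fluorometer [267. 263.] [ 3.  -1.6]
side lid_hinge [283. 197.] [-0.   2.3]
side lid_front [254. 200.] [1.  0.9]
side pull [231. 222.] [-0.5  3.1]
side blade_front [226. 236.] [-1.1 -1.7]
side red_line [211. 240.] [-0.6  1. ]
wrist fluorometer [206. 229.] [-0.1 -1. ]
wrist lid_front [253. 279.] [-0.7  0.3]
wrist pull [251. 195.] [0.9 0.9]
wrist blade_front [249. 176.] [ 3.  -0.1]
wrist red_line [254. 140.] [-2.  -1.2]
blade_front tri [ 0.4899 -0.0435  0.063 ] model [ 0.489  -0.0407  0.066 ] 0.0
fluorometer tri [ 0.5697 -0.0965  0.0035] model [ 0.572  -0.0965  0.    ] 7.2
lid_front tri [ 0.5622 -0.0361  0.1282] model [ 0.5635 -0.0368  0.1267] 0.5
lid_hinge tri [ 0.6351 -0.0354  0.1139] model [ 0.6368 -0.0331  0.106 ] 0.0
pull tri [ 0.5023 -0.0409  0.0911] model [ 0.505  -0.0398  0.0825] 1.1
red_line tri [ 0.4553 -0.0406  0.0617] model [ 0.4541 -0.0424  0.061 ] 0.1
[ 0.50518121 -0.03934073  0.1672238 ]
```

View pics/w4.png

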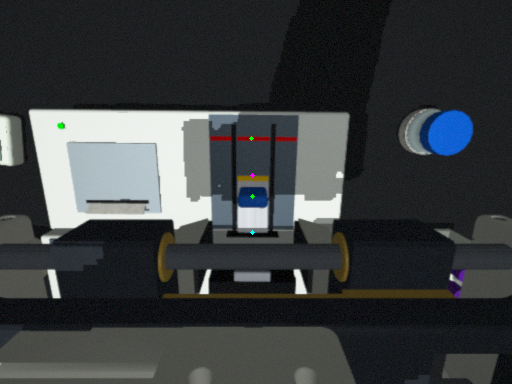

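The lid reads 0 within error (front edge at z 0.128), and the pull at (253,197) sits centred between the open fingers. I descend and grip.

Call:
carry_out(claw=[5,5,5,5,5,5,5,5,5,2,1.5,1.5,1.5,1.5,1.5], delta_pos=[[0,0,1.3],[0,0,1.3],[0,0,1.3],[0,0,1.3],[0,0,1.3],[0,0,1.3],[0,0,1],[0,0,0.5],[0,0,0],[0,0,0],[0,0,0],[0,0,0],[0,0,0],[0,0,0],[0,0,0]], angular=[[0,0,0],[0,0,0],[0,0,0],[0,0,0],[0,0,0],[0,0,0],[0,0,0],[0,0,0],[0,0,0],[0,0,0],[0,0,0],[0,0,0],[0,0,0],[0,0,0],[0,0,0]], force=35)

```text
clock: 12.7
position: [0.5056, -0.0396, 0.0746]
ee_rot: [-0.069, 3.14, -0.0]
force: [-0.5, -1.7, 5.5]
width: 0.282
gripper_force: 35.0
```

Gripped, with an opening of 26 mm that matches the pull. Pull 30 mm first, then measure.

Call:
carry_out(claw=[1.5,1.5,1.5,1.5,1.5,1.5,1.5,1.5,1.5], delta_pos=[[0.5,0,0],[0.5,0,0],[0.5,0,0],[0.5,0,0],[0.5,0,0],[0.5,0,0],[0,0,0],[0,0,0],[0,0,0]], angular=[[0,0,0],[0,0,0],[0,0,0],[0,0,0],[0,0,0],[0,0,0],[0,0,0],[0,0,0],[0,0,0]])

```text
clock: 13.6
position: [0.4762, -0.0406, 0.0746]
ee_rot: [-0.069, 3.138, -0.0]
force: [5.5, -1.6, 1.7]
width: 0.282
gripper_force: 35.0
```

Run:
```python
from fit import *
s=arm.observe();print(s["position"],s["force"],s["gripper_force"],s["width"])
for n in("wrist","side"):
    p=arm.get_image(n)
    for l in("blade_front","red_line","pull"):
        print(n,l,[(np.round(np.array(a["centre"])*[512,384],1).tolist(),round(a["conf"],2)) for a in arm.place_of(l,p)[:2]])
    if n=="wrist": save({"frame":cv2.resize(p["frame"][60:210,150:350],None,fx=4,fy=4)},"w5")
    else: save({"frame":cv2.resize(p["frame"][200:290,170:290],None,fx=6,fy=6,interpolation=cv2.INTER_CUBIC)},"s5")
    P=s["position"]; print("px per mm along slide",np.linalg.norm(np.diff(proj(np.array([[.455,-.042,.063],[.465,-.0416,.063]]),p),axis=0))/10)
    # red & yellow pixel rows
    h=cv2.cvtColor(p["frame"],cv2.COLOR_RGB2HSV)
    for nm,lo,hi in(("red",0,6),("yel",18,32)):
        msk=(h[...,0]>=lo)&(h[...,0]<=hi)&(h[...,1]>150)&(h[...,2]>90)
        ys,xs=np.nonzero(msk[60:290,150:350]); 
        if len(ys): print(nm,len(ys),xs.min()+150,xs.max()+150,ys.min()+60,ys.max()+60)
```

```text
[ 0.47622854 -0.0406422   0.0746467 ] [ 5.50370798 -1.62523252  1.72339995] 35.000229477882385 0.2823647314469926
wrist blade_front [([253.9, 204.6], 0.92)]
wrist red_line [([252.5, 194.5], 0.85), ([475.6, 168.6], 0.43)]
wrist pull [([252.1, 236.5], 0.87)]
px per mm along slide 1.4800887308187847
red 463 190 316 190 196
yel 751 201 305 204 280
side blade_front [([215.1, 240.3], 0.62), ([269.6, 260.8], 0.34)]
side red_line [([211.9, 242.3], 0.66), ([285.5, 198.9], 0.5)]
side pull [([220.8, 228.7], 0.81)]
px per mm along slide 0.4431764459699702
red 839 172 274 106 251
yel 40 201 218 198 242
```

View pics/w5.png

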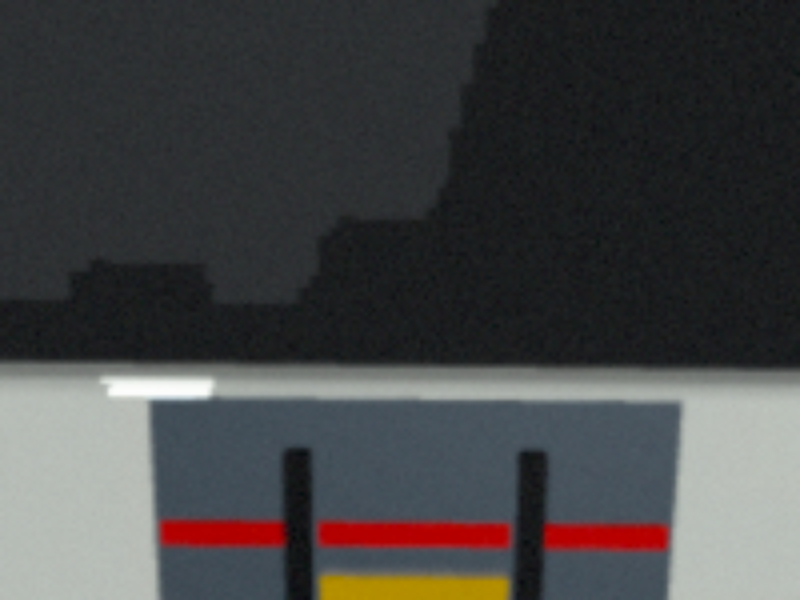

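View pics/s5.png

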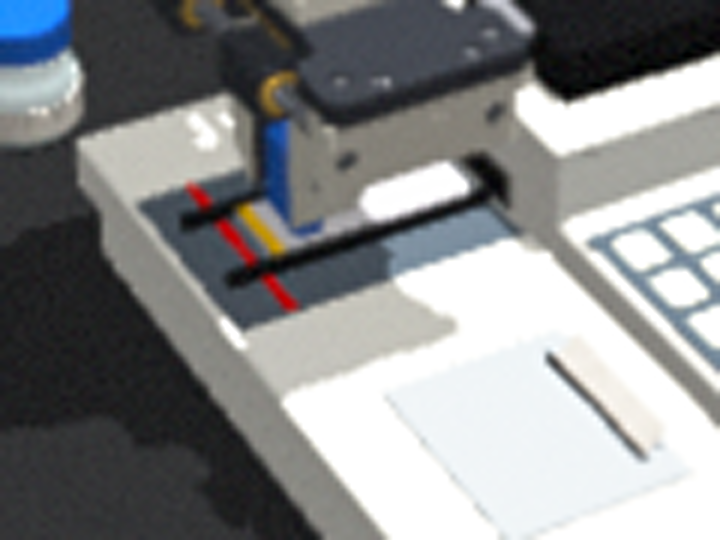

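The crops show the red line centred at wrist row ≈193.7 and the yellow edge at row ≈203.8. That is 6.8 mm in the plane, or about 5.5 mm after the parallax of the blade's height. The arm moved 29.4 mm, which leaves 5.6 mm, so the two agree. Pull 5.6 mm more.

Call:
carry_out(claw=[1.5,1.5,1.5,1.5,1.5,1.5,1.5], delta_pos=[[0.3,0,0],[0.26,0,0],[0,0,0],[0,0,0],[0,0,0],[0,0,0],[0,0,0]], angular=[[0,0,0],[0,0,0],[0,0,0],[0,0,0],[0,0,0],[0,0,0],[0,0,0]])

```text
clock: 14.7
position: [0.4708, -0.0408, 0.0746]
ee_rot: [-0.069, 3.138, -0.0]
force: [6.8, -1.3, 0.1]
width: 0.282
gripper_force: 35.0
```

```bash
cat > chk.py <<'E'
from fit import *
s=arm.observe();print(s["position"],s["force"],s["gripper_force"],s["width"])
p=arm.get_image("wrist")
c=p["frame"][160:225,170:335].astype(int)
prof=p["frame"][180:215,240:268].mean(1).round().astype(int)
prof2=p["frame"][180:215,290:312].mean(1).round().astype(int)
for i in range(8,30): print(180+i,prof[i].tolist(),prof2[i].tolist())
for z,X in((.0605,None),):
    P=np.array([[x,-.0415,zz] for zz in(.0605,.065) for x in(.452,.454,.456,.458)])
    print(np.c_[P,proj(P,p)].round(4).tolist())
E
python3 chk.py
python3 - <<'E'
from fit import *
v,ps=measure(("side",),0.0,skip=("pull","blade_front"))
p=ps["side"]; save({"frame":np.vstack([cv2.resize(p["frame"][130:300,160:380],None,fx=3,fy=3)])},"s6")
E
```

```text
[ 0.47082978 -0.04084671  0.07463297] [ 6.82813782 -1.25740067  0.10157234] 35.00008463859558 0.2817105695876139
188 [69, 80, 90] [72, 83, 92]
189 [69, 81, 90] [71, 83, 91]
190 [69, 80, 90] [70, 82, 91]
191 [69, 80, 90] [70, 82, 91]
192 [69, 80, 90] [71, 82, 92]
193 [68, 80, 89] [71, 82, 92]
194 [68, 80, 89] [70, 81, 91]
195 [68, 80, 89] [70, 82, 92]
196 [68, 79, 89] [71, 82, 92]
197 [75, 76, 84] [71, 80, 90]
198 [114, 57, 64] [91, 72, 80]
199 [172, 6, 11] [141, 30, 34]
200 [180, 0, 1] [180, 2, 1]
201 [172, 20, 22] [183, 1, 1]
202 [139, 66, 66] [183, 0, 0]
203 [116, 103, 87] [182, 0, 0]
204 [149, 124, 35] [172, 17, 21]
205 [177, 141, 0] [127, 54, 60]
206 [179, 143, 0] [77, 79, 88]
207 [179, 142, 0] [68, 80, 89]
208 [179, 143, 0] [69, 80, 90]
209 [179, 142, 0] [68, 80, 90]
[[0.452, -0.0415, 0.0605, 253.0165, 198.0862], [0.454, -0.0415, 0.0605, 252.8813, 201.0176], [0.456, -0.0415, 0.0605, 252.7469, 203.9322], [0.458, -0.0415, 0.0605, 252.6133, 206.8303], [0.452, -0.0415, 0.065, 253.0141, 200.0204], [0.454, -0.0415, 0.065, 252.8756, 203.0187], [0.456, -0.0415, 0.065, 252.7379, 205.9995], [0.458, -0.0415, 0.065, 252.6011, 208.963]]
13.839474215064133 [ 0.5745 -0.1019  0.11    0.1163]
side fluorometer [266. 264.] [ 6.1 -1.2]
side lid_hinge [284. 197.] [-1.   2.8]
side lid_front [257. 198.] [0.1 0.1]
side red_line [214. 244.] [-1.3 -0.5]
```

View pics/s6.png

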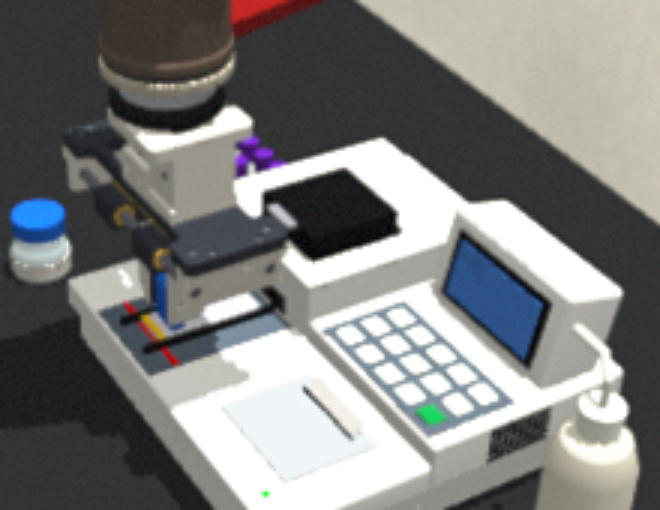

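The side view shows the lid flat and the yellow edge on the red line. By the wrist camera the line's centre is at x=0.4541 and the edge at 0.4541. The arm has travelled 34.8 mm and the pull on it is 6.8 N. Handing in.

```bash
python3 -c "
from cell import arm
print(arm.sign_off())"
```

```text
the job is handed in; nothing more can be done
None
```

I closed the lid fully, then pulled the shutter out to the red line (34.8 mm of travel for the 35 mm mark), and handed the job in with the fingers still holding it there; the standard and the things beside the instrument were not touched.

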